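# Log the grease gun, then hold it snapped on the roller bearing's nipple

### The arm

A 6-joint arm with a two-finger parallel gripper is mounted at the origin on the work surface. World frame = base frame: x ahead of the robot, y to its left, z up, the work surface at z = 0. Lengths are in m, angles in rad, forces in N, time in s.
With the tool pointing down it reaches from about 0.375 to 0.925 m from the base axis. Payload 5.7 kg.
Tool frame: the origin (TCP) lies midway between the tips of the shut fingers; the grasp point (between the pads) lies 19 mm behind it (env.grip_depth is the distance from the TCP to the grasp point, in m); z points along the fingers, y is the line along which they close (so a half turn about z gives the same grasp; the last joint's range is limited). The gripper opens to 85 mm and grips with 20 to 120 N. Pads are 22 mm wide; open, the fingers measure 114 mm over their backs; the gripper's body (76 mm by 85 mm) begins 54 mm behind the grasp point. The pads swing forward as they close: fully open they stand 13 mm farther back than shut.
Start: joints at [-1.343, 0.359, 1.51, -0, 1.272, -0.115], TCP at [0.202, -0.565, 0.231] pointing down, gripper open.
Joint ranges: [-2.97, 2.97], [-1.01, 2.36], [0.21, 2.38], [-0.96, 4.11], [0.2, 2.71], [-2.98, 2.98]. Speed limits (rad/s): [2.39, 2.39, 3.14, 3.14, 3.14, 3.14].

### API

Orientations are given as a 3x3 rotation matrix whose columns are the frame's x, y, z axes.
In Python, from cell import env gives the robot as it stands.
- The arm moves only by the tool step_arm, never from a script. Its argument "moves" is a list of rows, each a list of 4 numbers: the shift along the tool's x, y, z in cm, then the turn about the tool's z in degrees. A call has 1 to 8 rows; each row is the pose to reach, as a shift and turn from the pose commanded when the call began, along the tool's axes at that moment; what a row does not reach only later rows make up. A row lasts 1/8 s, in which the tool goes at most 62.5 mm and 10.7 degrees, less where a joint would pass 70% of its speed; a pose out of reach is approached as far as the arm can. A call with a gripper value outside its range is refused whole. "claw" is the finger opening in cm, from 0 to 8.54, set as the call begins (left out, the last holds). The fingers move at their own pace and stop on an object; "squeeze" is the grip in N (left out, the last holds). Time passes only in rows, so rows that repeat a pose let the fingers close. It gives the time, the measured TCP pose, the force, the opening and the grip force at its end, in the units of the state.
- env.read_state(): the state, without advancing time (a new reading comes with each control period).
- env.grab_frame(name): name is "side" or "top" or "wrist"; returns a dict with "frame" (400x640x3 uint8, red, green, blue), "K" (3x3 intrinsics, pixels), "view" (4x4, takes a point from world to camera coordinates); the wrist camera has in their place "mount" (4x4, takes a point from camera to tool coordinates, whose origin is the TCP and whose axes are the flange's). Camera axes: x right, y down, z forward; pixel columns grow to the right and rows downward; lengths in m; the calibration is good to about 2 mm. A picture is of the moment at which its call begins: read the wrist's pose just before it. There is no depth.
- env.close_job(): hands the job in; it is judged then, once.
The state is a dict: "time": time; "qpos": joint angles; "dq": joint speeds; "tau": joint torques, N m; "tcp_pos": TCP position; "eef_rot": TCP orientation; "wrist_force": force on the tool from outside, world axes, zero at the start; "wrist_torque": the same for the moment, N m; "opening": finger opening in m; "grip_force": force on a finger pad.
Only numpy, scipy, OpenCV 4.12 (cv2) and the standard library are available. Lean on these libraries where they do the work, as an engineer would, in place of code of your own. Each camera call takes 0.05 s, during which the arm holds its last target. There are 200 camera calls.

### The job

Turn the blue grease gun in its holder until its orange tag faces the red window of the reader, and let the reader see it for a second. Then take the gun out and press its mouth squarely over the tilted brass nipple of the green roller bearing until the sprung red collar snaps down, and keep it pushed down for at least two seconds. Finish while still gripping the gun and holding it down against the spring; leave the tape roll, the knife and the jar alone.

Things in the scene. Friction and masses are not known exactly. Their poses are not given: they have to be found in the camera images.
- gun_centre (a point): Centre of the push-type grease gun, a loose upright cylinder 150 mm long, 0.3 to 0.55 kg. z axis: along the gun from mouth to tail; x axis: towards the tag. Mouth 75 mm along -z, tail end 75 mm along +z. Body blue, 36 mm diameter, from 34 mm above the mouth to the tail; black grip band 98 to 134 mm above the mouth. It starts in the holder, mouth down, free to turn
- gun_mouth (a point): Centre of the gun's mouth rim, axes as gun_centre. The steel coupler below the gun's body is a tube 24 mm outside, its bore 16 mm wide and 34 mm deep, flaring over the last 12 mm to a bell mouth 33 mm outside, 25 mm inside. Its rim presses on the red collar. In the holder the mouth is 4 mm above the bench
- gun_tag (a point): Orange tag in a white label on the gun's side, 73 mm above the mouth, 19 mm from the axis, on the gun's +x side; axes as gun_centre. An orange bar on the tail end points the same way. At the start it is 0.65 to 1.6 rad short of facing the reader and has to turn anticlockwise seen from above
- reader_window (a point): Centre of the red window of the black tag reader (60 mm wide, 34 mm deep, 80 mm high, green on top), 66 mm above the bench, 45 mm from the middle of the holder's hole. Its +y axis points from the hole into the reader, z up. The tag faces it when the gun's x axis, seen from above, points to the window within about 15 degrees
- holder: Grey block 64 x 64 mm, 50 mm high, fixed to the bench, with a round hole 38.5 mm wide and 46 mm deep in which the gun stands. Origin on the bench under the hole; z up; +y towards the reader, which is fixed to it
- bearing: Green bearing block fixed to the bench: foot 120 x 64 mm, body 84 x 54 mm and 70 mm high, with a tilted boss for the nipple on top, a black roller (48 mm diameter, 100 mm long) on its +y side and a steel shaft end on its -y side. Origin under its centre, z up
- nipple_tip (a point): Tip of the brass grease nipple, a post of 12 mm diameter with a tapered tip. z axis: out along the post, tilted 25 degrees from vertical, leaning to the bearing's -x side, roughly towards the robot. It stands 21 mm above the top of the raised red collar
- collar_top (a point): Centre of the top face of the sprung red collar, a disc of 38 mm diameter round the nipple, 21 mm below the nipple's tip when raised; z axis as the nipple's. The gun's mouth rim presses on it
- collar (a joint): How far the red collar is pressed down along the nipple: 0 raised, 0.010 m at its stop. It takes about 12 N to start it; the push back then falls (8 N at 4 mm, 6 N at 7.5 mm, 4 N just above the stop), so it snaps down. Beyond 6 mm it has snapped; it springs back when let go. 7 to 9.5 mm is a good depth to hold
- tape: Yellow tape roll lying flat, 90 mm across, 24 mm high, origin under its centre. Leave alone
- knife: Blue utility knife lying flat, about 150 mm long, 17 mm high, origin under its handle, x axis to the blade. Leave alone
- tin: Jar with black lid and yellow label, 66 mm across, 75 mm high, origin under its centre. Leave alone
There are look-alikes about, which are no part of the job. There is more than one size of the part that bears gun_centre; the job needs the larger.

How it is judged:
On the way, in this order (a step that is already met when the one before it is completed fails the run):
1. the gun, upright in its holder, is turned so that its tag faces the reader (within 15 degrees), for half a second (height (world z) of gun_mouth below 0.025 m and y of reader_window in the frame of gun_centre between -0.012 and 0.012 m and x of reader_window in the frame of gun_centre above 0.02 m and distance between gun_tag and reader_window below 0.045 m and angle between gun_centre's own z axis and vertical below 0.17 rad), for 0.5 s.
2. the gripped gun's mouth has snapped the red collar down squarely over the nipple and keeps it down for 1.5 s (value of joint collar above 0.006 m and contact force between gun and collar above 2.5 N and angle between the z axis of gun_centre and the z axis of nipple_tip, either way round below 0.14 rad and distance between gun_mouth and collar_top below 0.007 m and contact force between the fingers and gun above 2 N), for 1.5 s.
At the end, for the whole second after the job is handed in: The program has ended and the robot still grips the gun, whose mouth rests on the red collar (within 7 mm of its top centre, within 8 degrees of the nipple's axis), pushing it with more than 2.5 N and keeping it more than 6 mm down, at rest (all of step 2 and linear speed of gun below 0.03 m/s); the arm keeps its last pose, push and grip.
It fails at once if the tape roll, knife or jar is moved more than 30 mm (distance of any of tape, knife, tin from where it was at the start of the episode above 0.03 m).
It also fails if it takes over 51 s, if anything falls off the work surface, if the arm or the gripper's body presses on something with over 40 N, if the wrist force passes 120 N, or if a joint passes its speed limit or range.

## Working session

There is one attempt and no reset: what is moved stays moved. The work goes in short steps, Python scripts to look and compute and a tool call to move; the robot and the scene stay as the last step left them, time stands still between calls to the robot, and variables do not carry over. Pictures are saved under pics/ and viewed, at most 10 in all, crops included, and the job is handed in when it is done.

Besides the shell and the picture viewer there is one more tool, called after "Call:" by a JSON object that holds its "name" and its "arguments", one argument or row to a line. step_arm: Moves the arm, as the interface text tells. Its arguments: {"type":"object","properties":{"moves":{"type":"array","items":{"type":"array","items":{"type":"number"}}},"claw":{"type":"number"},"squeeze":{"type":"number"}},"required":["moves"]}

```bash
mkdir -p pics; ls; cat > h.py <<'E'
import numpy as np, cv2, pickle
from cell import env
def grab(n):
    s=env.read_state(); f=env.grab_frame(n)
    if n=="wrist":
        T=np.eye(4); T[:3,:3]=np.array(s["eef_rot"]); T[:3,3]=s["tcp_pos"]
        f["view"]=np.linalg.inv(T@np.array(f["mount"]))
    return f
def ray(f,u,v):
    V=np.array(f["view"]);R=V[:3,:3];c=-R.T@V[:3,3]
    d=R.T@np.linalg.inv(f["K"])@[u,v,1]; return c,d/np.linalg.norm(d)
def onz(f,u,v,z):
    c,d=ray(f,u,v); return c+d*(z-c[2])/d[2]
def tri(*obs):
    A=np.zeros((3,3));b=np.zeros(3)
    for f,u,v in obs:
        c,d=ray(f,u,v);P=np.eye(3)-np.outer(d,d);A+=P;b+=P@c
    p=np.linalg.solve(A,b)
    return p,[np.linalg.norm((np.eye(3)-np.outer(ray(f,u,v)[1],ray(f,u,v)[1]))@(p-ray(f,u,v)[0])) for f,u,v in obs]
def proj(f,p):
    q=np.array(f["K"])@(np.array(f["view"])@np.append(p,1))[:3]; return q[:2]/q[2]
def save(name,f): pickle.dump(f,open(name+".pkl","wb"))
def load(name): return pickle.load(open(name+".pkl","rb"))
def png(n,im): cv2.imwrite("pics/"+n+".png",im[:,:,::-1])
E
python3 - <<'E'
from h import *
for n in("side","top"):
    f=grab(n);save(n,f);png(n,f["frame"]);print(n,f["K"],f["view"])
f=grab("wrist");save("w0",f);png("w0",f["frame"]);print(f["mount"])
s=env.read_state();print(s["time"],s["eef_rot"],env.grip_depth)
E
```

```text
pics
side [[433.84696072   0.         320.03508672]
 [  0.         433.84696072 199.42984773]
 [  0.           0.           1.        ]] [[-0.96595003 -0.25862929  0.00717105  0.6002478 ]
 [-0.18944625  0.68813912 -0.70041036  0.15944344]
 [ 0.17621195 -0.67791994 -0.71370436  0.98775752]
 [ 0.          0.          0.          1.        ]]
top [[412.76893569   0.         319.48771617]
 [  0.         412.76893569 200.06800274]
 [  0.           0.           1.        ]] [[ 5.58789302e-02 -9.98437220e-01  8.14063247e-04 -2.34087171e-02]
 [-9.74907709e-01 -5.47379975e-02 -2.15774676e-01  6.21734042e-01]
 [ 2.15482028e-01  1.12636215e-02 -9.76442843e-01  8.09923652e-01]
 [ 0.00000000e+00  0.00000000e+00  0.00000000e+00  1.00000000e+00]]
[[-1.56768509e-04 -9.52768511e-01 -3.03697448e-01  7.76597188e-02]
 [ 9.99999879e-01 -2.90776951e-04  3.96034388e-04 -8.53333030e-04]
 [-4.65637312e-04 -3.03697349e-01  9.52768441e-01 -1.42988082e-01]
 [ 0.00000000e+00  0.00000000e+00  0.00000000e+00  1.00000000e+00]]
0.15 [[ 9.41826520e-01  3.36099217e-01 -3.49530693e-04]
 [ 3.36099363e-01 -9.41825429e-01  1.44198538e-03]
 [ 1.55453260e-04 -1.47557711e-03 -9.99998899e-01]] 0.0187
```

View pics/side.png

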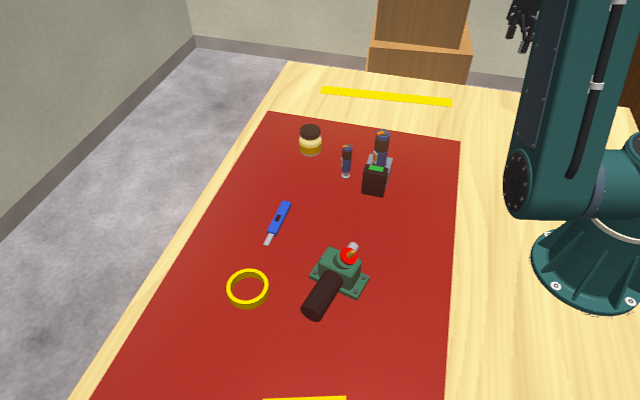

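View pics/top.png

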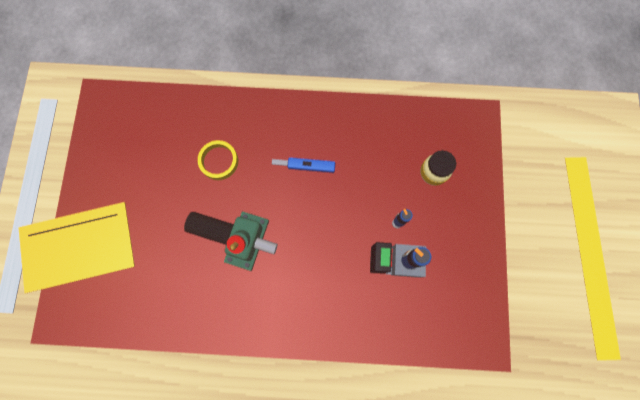

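Side view: two blue guns, at (382,140) in the grey holder and at (347,160) free-standing. Top view: the same two at (418,258) and (403,217). The one in the holder is longer and stands beside the reader, so it fits. The bearing is at about (245,240) in the top view. I'll confirm with an enlarged crop.

```bash
python3 - <<'E'
from h import *
s=load("side")["frame"];t=load("top")["frame"]
def c(im,u,v,k): 
    return cv2.resize(im[v:v+300//k,u:u+400//k],(400,300),interpolation=cv2.INTER_CUBIC)
png("crop",np.vstack([np.hstack([c(t,365,200,5),c(s,325,125,5)]),np.hstack([c(t,190,200,4),c(s,290,235,4)])]))
E
```

```text
(no output)
```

View pics/crop.png

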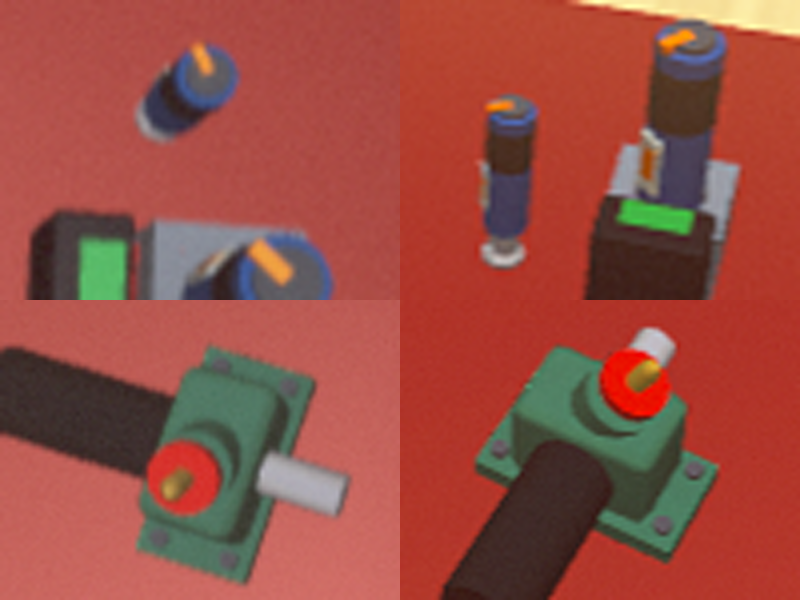

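```bash
python3 - <<'E'
from h import *
s=load("side");t=load("top")
print("tail",tri((s,383,133),(t,422,256.4)))
print("small",tri((s,427/1-0,0),(t,1,1)) if 0 else tri((s,325+112/5,125+107/5),(t,365+207/5,200+77/5)))
print("tip",tri((s,353.8,252),(t,232,249)))
C=[]
for f,b in((s,(300,230,400,300)),(t,(200,220,270,260))):
    x0,y0,x1,y1=b;im=f["frame"].astype(int)[y0:y1,x0:x1]
    m=(im[...,0]>225)&(im[...,1]<60); 
    cnt=max(cv2.findContours(m.astype(np.uint8),0,1)[0],key=len); e=cv2.fitEllipse(cnt);print(m.sum(),e)
    C.append((f,e[0][0]+x0,e[0][1]+y0))
print("collar",tri(*C))
print("jar",tri((s,310,132),(t,442,163)))
print("greenTop",onz(t,365+102/5,200+268/5,.08))
print("roller far",onz(t,190,220,.04), "shaft", onz(t,190+345/4,200+195/4,.04))
E
```

```text
tail (array([ 0.5074659 , -0.18745331,  0.14660515]), [np.float64(3.0828359492430284e-06), np.float64(3.082835949007394e-06)])
small (array([ 0.59280252, -0.16668192,  0.10125439]), [np.float64(4.6037064748034345e-06), np.float64(4.603706474918878e-06)])
tip (array([0.50429281, 0.17678805, 0.11339068]), [np.float64(5.406825733940088e-05), np.float64(5.4068257339413096e-05)])
137 ((48.60738754272461, 25.235971450805664), (12.663918495178223, 16.242467880249023), 140.10537719726562)Traceback (most recent call last):
  File "<stdin>", line 10, in <module>
ValueError: max() iterable argument is empty
```

```bash
python3 - <<'E'
from h import *
s=load("side");t=load("top")
p=tri((s,383,133),(t,422,256.4))[0]; print(proj(s,p),proj(t,p),ray(s,0,0)[0],ray(t,0,0)[0], proj(s,[.507,-.187,.154]),proj(t,[.507,-.187,.154]))
C=[]
for f,b,th in((s,(300,230,400,300),225),(t,(200,220,270,260),200)):
    x0,y0,x1,y1=b;im=f["frame"].astype(int)[y0:y1,x0:x1]
    m=(im[...,0]>th)&(im[...,1]<45); print(m.sum(),im[...,0].max())
    cnt=max(cv2.findContours(m.astype(np.uint8),0,1)[0],key=len); e=cv2.fitEllipse(cv2.convexHull(cnt));print(m.sum(),e)
    C.append((f,e[0][0]+x0,e[0][1]+y0))
print("collar",tri(*C))
print("jar",tri((s,310,132),(t,442,163)))
print("greenTop",onz(t,365+102/5,200+268/5,.08))
print("roller far",onz(t,190,220,.04), "shaft", onz(t,190+345/4,200+195/4,.04))
E
```

```text
[383.00119025 133.00028075] [422.00002385 256.39834253] [0.43596067 0.71514291 0.81233827] [0.43291737 0.00153767 0.92501767] [383.48039206 130.76077961] [422.72376847 256.3079894 ]
136 245
136 ((48.71842956542969, 25.23184585571289), (13.746843338012695, 17.32355499267578), 138.7742462158203)
0 217Traceback (most recent call last):
  File "<stdin>", line 8, in <module>
ValueError: max() iterable argument is empty
```

Call:
{"name": "step_arm", "arguments": {
  "moves": [
    [5,-3,-4,0],
    [10,-6,-7,0],
    [16,-9.5,-7,0],
    [22,-13,-7,0],
    [28,-17,-7,0],
    [34,-21,-7,0],
    [40,-25,-7,0],
    [41,-25,-7,0]
  ],
  "claw": 8.54,
  "squeeze": 25
}}

```text
time: 1.15
tcp_pos: [0.5045, -0.1898, 0.3013]
eef_rot: [[0.942, 0.336, -0.0], [0.336, -0.942, 0.0], [-0.0, -0.0, -1.0]]
wrist_force: [0.5, -1.0, -0.5]
opening: 0.0854
grip_force: 0.0
```

```bash
python3 - <<'E'
from h import *
f=grab("wrist");save("w1",f);t=load("top")
s=env.read_state();print(s["time"],s["tcp_pos"],s["qpos"])
im=f["frame"].copy();x=t["frame"][200:275,190:290]
png("w1",im); print(proj(f,[.507,-.187,.15]))
E
```

```text
1.2 [ 0.50919398 -0.18412976  0.30131865] [-0.47894614  0.21497648  1.53953284  0.00640806  1.3855148   0.74443827]
[322.80378556 178.7908599 ]
```

View pics/w1.png

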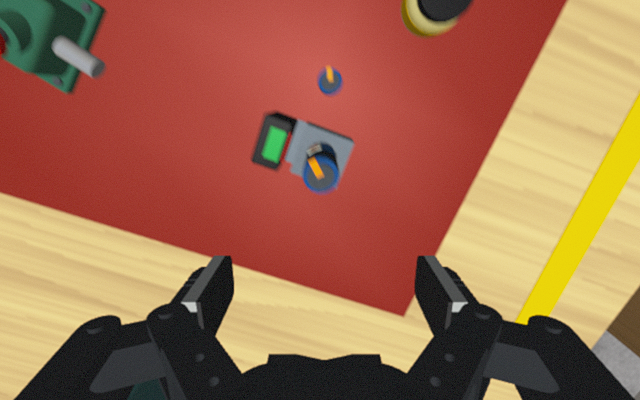

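```bash
cat > det.py <<'E'
from h import *
def cen(f,fn,b):
    x0,y0,x1,y1=b;im=cv2.cvtColor(np.ascontiguousarray(f["frame"][y0:y1,x0:x1]),cv2.COLOR_RGB2HSV).astype(int)
    m=fn(im[...,0],im[...,1],im[...,2]).astype(np.uint8)
    n,l,st,c=cv2.connectedComponentsWithStats(m)
    i=1+np.argmax(st[1:,4]); ys,xs=np.where(l==i)
    mu=c[i]+[x0,y0]; ev,V=np.linalg.eigh(np.cov(np.stack([xs,ys])))
    return mu,st[i,4],V[:,1],np.sqrt(ev)
green=lambda h,s,v:(h>50)&(h<75)&(s>150)&(v>120)
orange=lambda h,s,v:(h>10)&(h<22)&(s>140)&(v>150)
blue=lambda h,s,v:(h>98)&(h<125)&(s>100)
red=lambda h,s,v:((h<5)|(h>175))&(s>225)&(v>180)
E
python3 - <<'E'
from det import *
f=grab("wrist");save("w2",f);s=load("side");t=load("top")
st=env.read_state();print(st["time"],st["tcp_pos"])
b=(230,100,370,210)
g=cen(f,green,b);o=cen(f,orange,b)
print("green",g[:2],onz(f,*g[0],.08));print("bar",o)
G=onz(f,*g[0],.08)
gs=cen(s,green,(360,160,400,180));gt=cen(t,green,(370,240,400,275))
print("green tri", tri((f,*g[0]),(s,*gs[0]),(t,*gt[0])))
e=o[3][1]*1.7
a=onz(f,*(o[0]-e*o[2]),.154);c=onz(f,*(o[0]+e*o[2]),.154);print("bar ends",a,c,"ang",np.degrees(np.arctan2(*(c-a)[1::-1])))
x0,y0,x1,y1=b
im=cv2.cvtColor(np.ascontiguousarray(f["frame"]),cv2.COLOR_RGB2HSV)
print(proj(f,[.507,-.187,.154]))
big=np.hstack([cv2.resize(f["frame"][110:200,240:360],(480,360),interpolation=2),cv2.resize(f["frame"][0:120,0:106],(318,360),interpolation=2)])
png("c2",big)
E
```

```text
1.25 [ 0.50685554 -0.18707245  0.30111688]
green (array([279.3787234 , 152.88510638]), np.int32(470)) [ 0.508016   -0.12783169  0.08      ]
bar (array([321.69444444, 178.00694444]), np.int32(144), array([0.43849896, 0.8987317 ]), array([2.24026363, 5.30856473]))Traceback (most recent call last):
  File "<stdin>", line 8, in <module>
  File "det.py", line 6, in cen
    i=1+np.argmax(st[1:,4]); ys,xs=np.where(l==i)
        ~~~~~~~~~^^^^^^^^^^
    return _wrapfunc(a, 'argmax', axis=axis, out=out, **kwds)
    return bound(*args, **kwds)
ValueError: attempt to get argmax of an empty sequence
```

```bash
python3 - <<'E'
from det import *
f=load("w2");s=load("side");t=load("top")
b=(230,100,370,210)
g=cen(f,green,b);o=cen(f,orange,b)
gr=lambda h,s,v:(h>45)&(h<80)&(s>120)&(v>100)
try:
  gs=cen(s,gr,(355,155,405,185));gt=cen(t,gr,(365,235,405,280));print(gs[:2],gt[:2])
  print("green tri", tri((f,*g[0]),(s,*gs[0]),(t,*gt[0])))
except Exception as e: print(e)
e=o[3][1]*1.7
a=onz(f,*(o[0]-e*o[2]),.154);c=onz(f,*(o[0]+e*o[2]),.154);print("bar ends",a,c)
big=np.hstack([cv2.resize(f["frame"][110:200,240:360],(480,360),interpolation=2),cv2.resize(f["frame"][0:120,0:106],(318,360),interpolation=2)])
png("c2",big)
E
```

```text
(array([375.65753425, 167.89041096]), np.int32(73)) (array([384.91176471, 256.69117647]), np.int32(136))
green tri (array([ 0.50874494, -0.12792571,  0.07965973]), [np.float64(0.0007892492546414302), np.float64(0.0005789320175081051), np.float64(0.0004813012322701749)])
bar ends [ 0.51981424 -0.17282393  0.154     ] [ 0.50743198 -0.18526887  0.154     ]
```

View pics/c2.png

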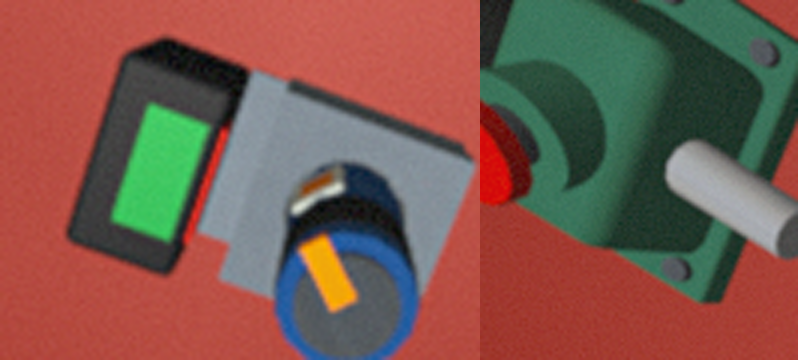

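```bash
python3 - <<'E'
from h import *
f=load("w2")
P=lambda u,v,z:onz(f,240+u/4,110+v/4,z)
print("axis",P(347,297,.154))
q=[P(*a,.08) for a in((150,103),(211,123),(172,243),(112,222))];[print(x) for x in q]
for a,b in((0,1),(3,2),(3,0),(2,1)): d=q[b]-q[a];print(np.degrees(np.arctan2(d[1],d[0])))
h=[P(258,70,.05),P(474,160,.05)];d=h[1]-h[0];print(h,np.degrees(np.arctan2(d[1],d[0])))
E
```

```text
axis [ 0.50953222 -0.18562726  0.154     ]
[ 0.52612195 -0.11989763  0.08      ]
[ 0.52665867 -0.13814217  0.08      ]
[ 0.48916898 -0.13824128  0.08      ]
[ 0.48918065 -0.11965721  0.08      ]
-88.31496999704095
-90.03597192070563
-0.3728959303056002
0.15147766910291433
[array([ 0.54247193, -0.14512418,  0.05      ]), array([ 0.53929366, -0.21798281,  0.05      ])] -92.49779987638838
```

Call:
{"name": "step_arm", "arguments": {
  "moves": [
    [0.2,0,4,0],
    [0.2,0,9,0],
    [0.2,0,13,0],
    [0.2,0,16,0],
    [0.2,0,19,0],
    [0.2,0,20.2,0],
    [0.2,0,20.2,0],
    [0.2,0,20.2,0]
  ]
}}

```text
time: 2.25
tcp_pos: [0.5064, -0.1917, 0.1004]
eef_rot: [[0.942, 0.336, 0.002], [0.336, -0.942, -0.001], [0.001, 0.001, -1.0]]
wrist_force: [-0.6, 0.3, -0.3]
opening: 0.0854
grip_force: 0.0
```

Call:
{"name": "step_arm", "arguments": {
  "moves": [
    [0,0,0,0],
    [0,0,0,0],
    [0,0,0,0],
    [0,0,0,0],
    [0,0,0,0],
    [0,0,0,0]
  ],
  "claw": 2.0,
  "squeeze": 25
}}

```text
time: 3.0
tcp_pos: [0.5055, -0.1904, 0.0998]
eef_rot: [[0.942, 0.336, -0.0], [0.336, -0.942, 0.001], [0.0, -0.001, -1.0]]
wrist_force: [-1.5, 3.7, 5.2]
opening: 0.0354
grip_force: 24.1
```

Call:
{"name": "step_arm", "arguments": {
  "moves": [
    [0,0,0,0],
    [0,0,0,0],
    [0.3,-0.2,0,0],
    [0.3,-0.2,0,0]
  ],
  "claw": 6
}}

```text
time: 3.5
tcp_pos: [0.508, -0.188, 0.0992]
eef_rot: [[0.942, 0.336, 0.0], [0.336, -0.942, 0.0], [0.0, -0.0, -1.0]]
wrist_force: [-0.2, 0.3, -0.7]
opening: 0.0602
grip_force: 0.0
```

Call:
{"name": "step_arm", "arguments": {
  "moves": [
    [0,0,0,0],
    [0,0,0,0],
    [0,0,0,0],
    [0,0,0,0],
    [0,0,0,0]
  ],
  "claw": 2.0
}}

```text
time: 4.12
tcp_pos: [0.5076, -0.188, 0.0993]
eef_rot: [[0.942, 0.336, -0.0], [0.336, -0.942, 0.0], [-0.0, -0.001, -1.0]]
wrist_force: [-0.3, 1.8, 2.7]
opening: 0.035
grip_force: 25.0
```

Call:
{"name": "step_arm", "arguments": {
  "moves": [
    [0,0,0,-9],
    [0,0,0,-18],
    [0,0,0,-27],
    [0,0,0,-36],
    [0,0,0,-45],
    [0,0,0,-45],
    [0,0,0,-45]
  ]
}}

```text
time: 5.0
tcp_pos: [0.5079, -0.1884, 0.0993]
eef_rot: [[0.431, 0.902, 0.0], [0.902, -0.431, -0.0], [-0.0, 0.0, -1.0]]
wrist_force: [-1.2, 0.4, 1.5]
opening: 0.0353
grip_force: 24.8
```

```bash
python3 - <<'E'
from det import *
f=grab("wrist");save("w3",f);s=grab("side");save("s3",s)
st=env.read_state();print(st["time"],st["tcp_pos"],st["qpos"])
png("w3",np.vstack([cv2.resize(f["frame"][60:,:],(640,340)),cv2.resize(s["frame"][115:200,320:430],(330,255),interpolation=2).repeat(1,0) if 0 else np.pad(cv2.resize(s["frame"][115:200,320:480],(480,255),interpolation=2),((0,0),(0,160),(0,0)))]))
E
```

```text
5.1 [ 0.50788452 -0.18840111  0.09931293] [-4.82663303e-01  4.33401535e-01  1.77791925e+00 -1.64255361e-04
  9.30080920e-01 -3.81702475e-02]
```

View pics/w3.png

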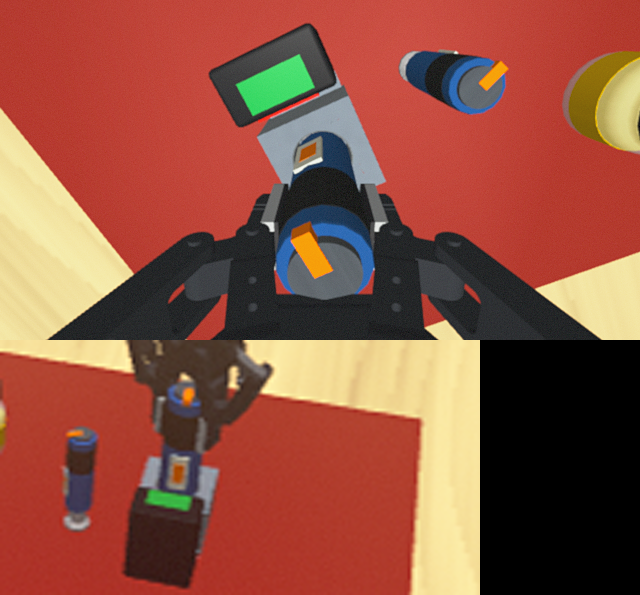

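```bash
python3 - <<'E'
from det import *
f=load("w3")
a=onz(f,324,275+60,.155);b=onz(f,302,236+60,.155);d=b-a
print(a,b,np.degrees(np.arctan2(d[1],d[0])))
c=onz(f,323,260+60,.154);print("tailc",c)
g=cen(f,green,(200,100,340,200));G=onz(f,*g[0],.08);print(G,np.degrees(np.arctan2(*(G-c)[1::-1])))
for p in((238,88,),(303,53),(315,82),(250,116)): print(onz(f,p[0],p[1]+60,.08))
tg=onz(f,308,152+60,.077);print("tag",tg,tg-c)
E
```

```text
[ 0.50801501 -0.1867655   0.155     ] [ 0.50822789 -0.16974203  0.155     ] 89.28353148826079
tailc [ 0.50999485 -0.18183803  0.154     ]
[ 0.50840867 -0.12757994  0.08      ] 91.67450444234096
[ 0.49037148 -0.1206428   0.08      ]
[ 0.5285535  -0.11950613  0.08      ]
[ 0.52764796 -0.13503701  0.08      ]
[ 0.48860068 -0.13627104  0.08      ]
tag [ 0.50672517 -0.16874227  0.077     ] [-0.00326968  0.01309576 -0.077     ]
```

Wrist view: the bar and tag point at the green-topped reader (bar 89°, reader about 90°). I'll let it be seen for a second, lift the gun partway, and lean it against the hole's edge to pivot it 25° in the pads.

Call:
{"name": "step_arm", "arguments": {
  "moves": [
    [0,0,0,0],
    [0,0,0,0],
    [0,0,0,0],
    [0,0,0,0],
    [0,0,0,0],
    [0,0,0,0]
  ]
}}

```text
time: 5.85
tcp_pos: [0.5079, -0.1883, 0.0993]
eef_rot: [[0.428, 0.904, 0.0], [0.904, -0.428, -0.0], [0.0, 0.0, -1.0]]
wrist_force: [-0.8, -0.4, 1.0]
opening: 0.0356
grip_force: 24.8
```

Call:
{"name": "step_arm", "arguments": {
  "moves": [
    [0,0,-1,0],
    [0,0,-2,0],
    [0,0,-3,0],
    [-0.4,0,-3,0],
    [-0.8,0,-3,0],
    [-1.3,0,-3,0],
    [-1.9,0,-2.9,0],
    [-2.5,0,-2.9,0]
  ]
}}

```text
time: 6.85
tcp_pos: [0.4967, -0.211, 0.1279]
eef_rot: [[0.428, 0.904, -0.001], [0.904, -0.428, 0.001], [0.0, -0.001, -1.0]]
wrist_force: [1.2, 2.8, -4.9]
opening: 0.0355
grip_force: 25.4
```

```bash
python3 - <<'E'
from det import *
s=env.read_state();print(s["time"],s["tcp_pos"],s["wrist_force"],s["wrist_torque"],s["opening"],s["grip_force"])
E
```

```text
6.85 [ 0.49672443 -0.21103651  0.1279004 ] [ 1.2122178   2.83157962 -4.94829846] [ 0.70694528 -0.47634085  0.00427635] 0.03550527315965468 25.422954261302948
```

Forces are mild, so I'll continue the arc.

Call:
{"name": "step_arm", "arguments": {
  "moves": [
    [-0.4,0,0.1,0],
    [-0.8,0,0.25,0],
    [-1.2,0,0.4,0],
    [-1.6,0,0.55,0],
    [-2.0,0,0.7,0],
    [-2.4,0,0.85,0],
    [-2.4,0,0.85,0]
  ]
}}

```text
time: 7.72
tcp_pos: [0.4868, -0.2329, 0.1198]
eef_rot: [[0.429, 0.903, 0.0], [0.903, -0.429, -0.0], [-0.0, 0.0, -1.0]]
wrist_force: [1.2, 2.1, -1.4]
opening: 0.0351
grip_force: 26.4
```

```bash
python3 - <<'E'
from det import *
f=grab("wrist");save("w4",f);s=grab("side");save("s4",s)
st=env.read_state();print(st["time"],st["tcp_pos"],st["wrist_force"])
png("w4",np.vstack([f["frame"][150:],np.pad(cv2.resize(s["frame"][90:195,330:490],(533,350),interpolation=2),((0,0),(0,107),(0,0)))]))
E
```

```text
7.825 [ 0.48683824 -0.23276308  0.11978817] [ 0.42588216  1.42596587 -1.49137312]
```

View pics/w4.png

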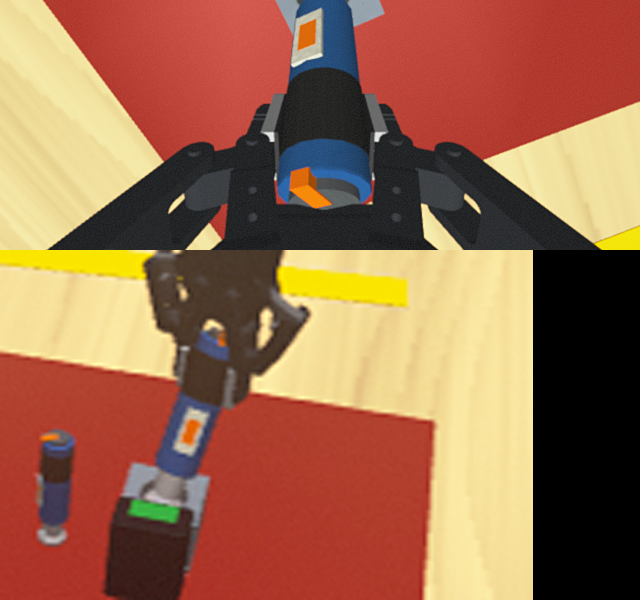

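The gun is tilted about 25° in the pads, still gripped, with its steel mouth just in the hole. I'll lift it out along its axis and carry it to beside the nipple.

Call:
{"name": "step_arm", "arguments": {
  "moves": [
    [-0.8,0,-1.8,0],
    [-1.7,0,-3.6,0],
    [-2.5,0,-5.5,0],
    [-2.5,0,-9,0],
    [-2.5,0,-12,0],
    [-2.5,0,-14,0],
    [-2.5,0,-14,0]
  ],
  "squeeze": 40
}}

```text
time: 8.7
tcp_pos: [0.4766, -0.2561, 0.261]
eef_rot: [[0.428, 0.904, 0.002], [0.904, -0.428, -0.003], [-0.002, 0.003, -1.0]]
wrist_force: [-0.4, 0.8, -4.7]
opening: 0.0353
grip_force: 41.6
```

Call:
{"name": "step_arm", "arguments": {
  "moves": [
    [3,-2,0,10],
    [7,-4,0,20],
    [12,-7,0,30],
    [17,-10,0,40],
    [22,-13,0,50],
    [27,-16,0,60],
    [31,-18.5,0,70],
    [34.5,-20.3,0,80]
  ]
}}

```text
time: 9.7
tcp_pos: [0.4391, 0.1419, 0.2583]
eef_rot: [[0.975, -0.22, -0.003], [-0.22, -0.975, -0.001], [-0.002, 0.001, -1.0]]
wrist_force: [1.0, 0.5, -4.4]
opening: 0.0349
grip_force: 41.4
```

Call:
{"name": "step_arm", "arguments": {
  "moves": [
    [0,0,0,0],
    [0,0,0,0],
    [0,0,0,0]
  ]
}}

```text
time: 10.07
tcp_pos: [0.4406, 0.1395, 0.2593]
eef_rot: [[0.976, -0.216, -0.001], [-0.216, -0.976, -0.001], [-0.001, 0.001, -1.0]]
wrist_force: [-0.6, -0.1, -4.2]
opening: 0.035
grip_force: 41.9
```

```bash
python3 - <<'E'
from det import *
f=grab("wrist");save("w5",f);s=grab("side");save("s5",s);t=grab("top");save("t5",t)
st=env.read_state();print(st["time"],st["tcp_pos"],st["eef_rot"],st["qpos"][5])
png("w5",np.vstack([cv2.resize(f["frame"],(640,400)),np.hstack([cv2.resize(s["frame"][190:290,290:450],(320,200),interpolation=2),cv2.resize(t["frame"][180:280,180:340],(320,200),interpolation=2)])]))
E
```

```text
10.225 [0.44088881 0.13965526 0.25969469] [[ 9.76257698e-01 -2.16612246e-01 -2.04800854e-04]
 [-2.16612271e-01 -9.76257708e-01 -1.10687588e-04]
 [-1.75962126e-04  1.52421988e-04 -9.99999973e-01]] 1.9464504440364785
```

View pics/w5.png

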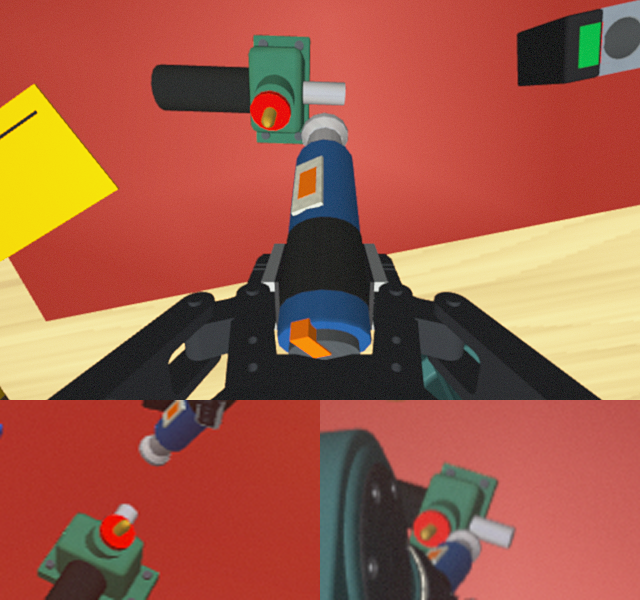

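Wrist view: red collar at (270,111) with the brass tip at about (268,125), and the gun mouth bell at about (326,128). The roller and shaft are nearly parallel to the finger line. I'll enlarge it for measuring.

```bash
python3 - <<'E'
from det import *
f=load("w5");s=load("s5")
r=lambda im:cv2.resize(im,(780,300),interpolation=cv2.INTER_CUBIC)
png("z",np.vstack([r(f["frame"][85:145,240:396]),r(s["frame"][203:263,300:456])]))
for n,fr,b in(("w",f,(235,80,300,140)),("s",s,(320,230,380,280))):
    x0,y0,x1,y1=b;im=cv2.cvtColor(np.ascontiguousarray(fr["frame"][y0:y1,x0:x1]),cv2.COLOR_RGB2HSV).astype(int)
    m=((im[...,0]<5)|(im[...,0]>176))&(im[...,1]>235)&(im[...,2]>200)
    nn,l,st,c=cv2.connectedComponentsWithStats(m.astype(np.uint8));i=1+np.argmax(st[1:,4])
    ys,xs=np.where(l==i);e=cv2.fitEllipse(cv2.convexHull(np.stack([xs,ys],1).astype(np.int32)));print(n,st[i],e[0][0]+x0,e[0][1]+y0,e[1:])
    br=lambda h,s,v:(h>13)&(h<30)&(s>110)&(v>70)
    print(cen(fr,br,b))
E
```

```text
w [ 15  13  40  37 820] 269.76104736328125 111.21462821960449 ((34.4217529296875, 40.42570495605469), 119.45677185058594)
(array([268.49302326, 117.24651163]), np.int32(215), array([-0.22843045,  0.97356023]), array([3.3619451 , 5.14141241]))
s [ 21  18  16  16 140] 348.4960079193115 255.24969291687012 ((14.016247749328613, 17.385761260986328), 136.86802673339844)
(array([350.65, 253.35]), np.int32(40), array([-0.70710678,  0.70710678]), array([1.38675049, 2.37076208]))
```

View pics/z.png

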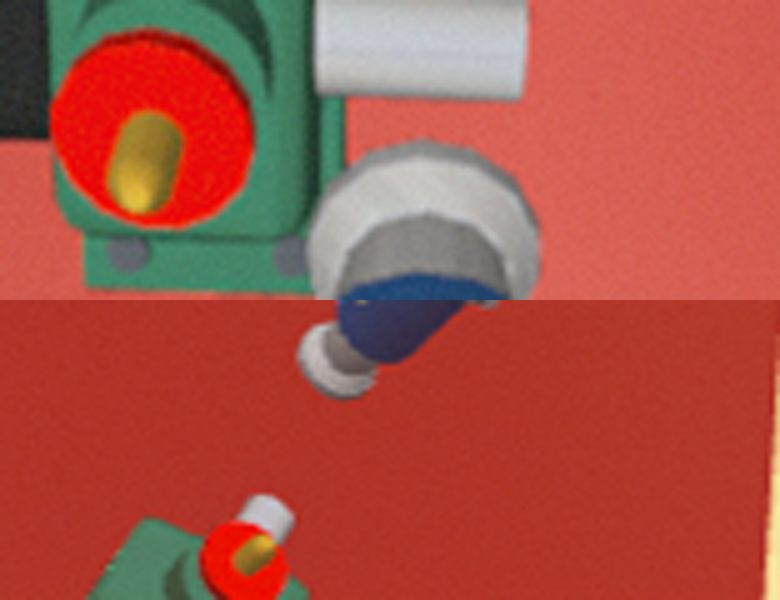

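```bash
cat > fit.py <<'E'
from det import *
from scipy.optimize import least_squares
f=load("w5");s=load("s5")
T=np.linalg.inv(f["view"])@np.linalg.inv(np.array(f["mount"])); R,p0=T[:3,:3],T[:3,3]
ph=np.linspace(0,2*np.pi,181)
def circ(c,a,b,r): return c+r*(np.outer(np.cos(ph),a)+np.outer(np.sin(ph),b))
def pj(fr,P): return np.array([proj(fr,q) for q in P])
def gun(x):
    m=p0+R@x[:3];th=x[3]
    z=R@np.array([-np.sin(th)*np.cos(x[4]),np.sin(x[4]),-np.cos(th)*np.cos(x[4])]); b=np.cross(z,R[:,1]);b/=np.linalg.norm(b);return m,z,np.cross(b,z),b
def res(x):
    m,z,a,b=gun(x);W=pj(f,circ(m,a,b,.0165));S=pj(s,circ(m,a,b,.0165));Q=pj(f,circ(m+.15*z,a,b,.018))
    return np.r_[W[:,0].min()-301.6,W[:,0].max()-348,W[:,1].min()-113.2,(S[:,0].min()-359.6),S[:,1].max()-222.6,S[:,0].max()-375.6,
      Q[:,0].min()-278,Q[:,0].max()-371.5,Q[:,1].max()-357,(x[4]/.03),x[1]/.002]
r=least_squares(res,[.049,0,-.085+.17,.436,0]);x=r.x
print("mouth tool",x[:3].round(4),"tilt",np.degrees(x[3:]).round(2));print(r.fun.round(1))
m,z,a,b=gun(x);print("mouth",m.round(4),"axis",z.round(3))
C,e=tri((f,270.1,111.2),(s,348.5,255.3));tip,e2=tri((f,266.9,124.5),(s,352.8,251.8))
d=tip-C
print("collar",C,e,"tip",tip,e2,"d",np.linalg.norm(d),"tilt",np.degrees(np.arccos(d[2]/np.linalg.norm(d))),"lean",np.degrees(np.arctan2(d[1],d[0])))
# bearing yaw from roller/shaft in wrist view: edges at z~ .04 same height
for q in(((160,66),(248,67)),((165,110),(248,110)),((303,85),(345,84)),((303,104.5),(345,105))):
    A,B=[onz(f,*k,.04) for k in q];D=A-B;print("ydir",np.degrees(np.arctan2(D[1],D[0])))
print("toolx",np.degrees(np.arctan2(R[1,0],R[0,0])))
E
python3 fit.py
```

```text
mouth tool [0.0523 0.0003 0.0912] tilt [24.78 -0.26]
[ 1.1 -0.4 -0.2 -0.2  2.5 -1.4 -0.5  0.5  0.4 -0.2  0.2]
mouth [0.4915 0.1278 0.168 ] axis [-0.407  0.095  0.908]
collar [0.51508582 0.17509739 0.09661996] [np.float64(0.00034335101256663424), np.float64(0.00034335101256645703)] tip [0.50563026 0.17797839 0.1150136 ] [np.float64(0.0006140988727212756), np.float64(0.0006140988727213842)] d 0.020881425283394518 tilt 28.253549324141837 lean 163.0546272323038
ydir 76.9403598259824
ydir 77.53434609374919
ydir 78.8235863563584
ydir 76.88168351875741
toolx -12.453917829752342
```

Call:
{"name": "step_arm", "arguments": {
  "moves": [
    [-0.6,-1.7,0.2,0],
    [-1.2,-3.5,0.5,0],
    [-1.73,-5.18,0.82,0],
    [-1.7,-5.18,0.9,0],
    [-1.2,-5.18,2.0,0],
    [-0.6,-5.18,3.3,0],
    [-0.04,-5.18,4.44,0],
    [-0.04,-5.18,4.44,0]
  ],
  "squeeze": 50
}}

```text
time: 11.22
tcp_pos: [0.4512, 0.1906, 0.214]
eef_rot: [[0.976, -0.216, -0.003], [-0.216, -0.976, -0.001], [-0.002, 0.001, -1.0]]
wrist_force: [0.3, -0.2, -3.6]
opening: 0.0349
grip_force: 50.6
```

Call:
{"name": "step_arm", "arguments": {
  "moves": [
    [0,0,0,0],
    [0,0,0,0]
  ]
}}

```text
time: 11.48
tcp_pos: [0.4517, 0.1913, 0.2158]
eef_rot: [[0.977, -0.215, 0.001], [-0.215, -0.977, 0.0], [0.001, -0.0, -1.0]]
wrist_force: [0.0, -0.2, -4.0]
opening: 0.0354
grip_force: 50.6
```

```bash
python3 - <<'E'
from det import *
f=grab("wrist");save("w6",f);s=grab("side");save("s6",s);t=grab("top");save("t6",t)
st=env.read_state();print(st["time"],st["tcp_pos"],st["wrist_force"])
r=lambda im,w:cv2.resize(im,(w,300),interpolation=cv2.INTER_CUBIC)
png("z6",np.vstack([r(f["frame"][60:160,220:420],600),np.hstack([r(s["frame"][215:275,310:370],300),r(t["frame"][210:270,200:260],300)])]))
E
```

```text
11.625 [0.45162531 0.19140208 0.21580921] [ 0.1276837  -0.62225303 -4.34914965]
```

View pics/z6.png

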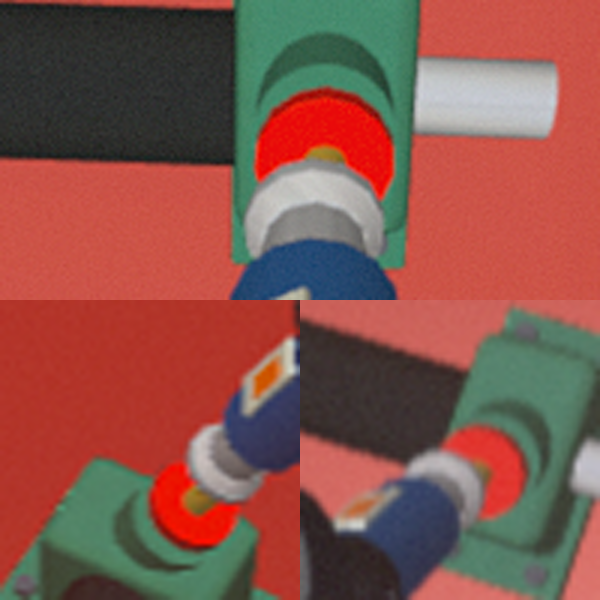

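```bash
cat > rel.py <<'E'
import fit as F, numpy as np
from det import *
f=load("w6");s=load("s6");F.f=f;F.s=s
T=np.linalg.inv(f["view"])@np.linalg.inv(np.array(f["mount"]));F.R,F.p0=T[:3,:3],T[:3,3]
x=F.x; m,z,a,b=F.gun(x); C=np.array([.5147,.1756,.0963]); n=np.array([-.4124,.0922,.906])
W=F.pj(f,F.circ(m,a,b,.0165));S=F.pj(s,F.circ(m,a,b,.0165))
print("rim pred w",W.min(0),W.max(0),"seen u 301..349, v>=114.7")
print("rim pred s",S.min(0),S.max(0),"seen u 347.4..362.6, v..256")
aa=F.R[:,1];bb=np.cross(n,aa)
Wc=F.pj(f,F.circ(C,aa,bb,.019));print("collar pred",Wc.min(0),Wc.max(0),"seen u 305..351.7 v>=91")
v=C-m;print("v",v,"axial",n@v,"lateral tool",((v-(n@v)*n)@F.R*1000).round(1))
E
python3 rel.py | tail -5
```

```text
toolx -12.453917829752342
rim pred w [302.72057523 113.00094156] [347.61921976 152.4039397 ] seen u 301..349, v>=114.7
rim pred s [347.10100667 242.28239084] [362.01902858 257.54971253] seen u 347.4..362.6, v..256
collar pred [303.44352849  91.56232056] [350.41861091 134.66926659] seen u 305..351.7 v>=91
v [ 0.01189365 -0.00418283 -0.02837459] axial -0.030997981790201648 lateral tool [-0.6  1.5  0.3]
```

Call:
{"name": "step_arm", "arguments": {
  "moves": [
    [0,0.2,0,0],
    [0,0.2,0,0],
    [0.21,0.2,0.45,0],
    [0.42,0.2,0.91,0],
    [0.63,0.2,1.36,0],
    [0.82,0.2,1.77,0],
    [1.01,0.2,2.17,0],
    [1.01,0.2,2.17,0]
  ]
}}

```text
time: 12.62
tcp_pos: [0.4609, 0.187, 0.1933]
eef_rot: [[0.976, -0.216, -0.001], [-0.216, -0.976, -0.0], [-0.001, 0.0, -1.0]]
wrist_force: [0.0, -0.4, -4.9]
opening: 0.0353
grip_force: 50.6
```

Call:
{"name": "step_arm", "arguments": {
  "moves": [
    [0.1,0,0.23,0],
    [0.21,0,0.45,0],
    [0.3,0,0.63,0],
    [0.34,0,0.72,0],
    [0.38,0,0.82,0],
    [0.38,0,0.82,0],
    [0.38,0,0.82,0]
  ],
  "squeeze": 80
}}

```text
time: 13.5
tcp_pos: [0.4642, 0.1862, 0.1853]
eef_rot: [[0.977, -0.215, -0.001], [-0.215, -0.977, -0.0], [-0.001, 0.0, -1.0]]
wrist_force: [-2.4, 0.1, -6.7]
opening: 0.0343
grip_force: 80.0
```

Call:
{"name": "step_arm", "arguments": {
  "moves": [
    [-0.1,0,0.05,0],
    [-0.1,0,0.05,0],
    [-0.02,0,0.23,0],
    [0.03,0,0.32,0],
    [0.03,0,0.32,0],
    [0.03,0,0.32,0]
  ]
}}

```text
time: 14.25
tcp_pos: [0.4648, 0.1863, 0.1831]
eef_rot: [[0.976, -0.216, 0.0], [-0.216, -0.976, 0.0], [-0.0, -0.0, -1.0]]
wrist_force: [-5.9, 0.4, 5.0]
opening: 0.0346
grip_force: 81.1
```

```bash
python3 - <<'E'
from h import *
st=env.read_state();print(st["time"],st["tcp_pos"],st["wrist_force"],st["wrist_torque"]);F=np.array(st["wrist_force"])+[0,0,4.6]
n=np.array([-.4124,.0922,.906]);print("axial",F@n,"lat",(F-(F@n)*n)@np.array(st["eef_rot"]))
s=grab("side");save("s7",s);png("s7",s["frame"])
E
```

```text
14.25 [0.46483164 0.18632254 0.18313909] [-5.87873066  0.38000591  4.9675139 ] [-0.202617    1.07162782 -0.07148139]
axial 11.127592659743744 lat [-1.12011945  0.90893407  0.51387959]
```

Call:
{"name": "step_arm", "arguments": {
  "moves": [
    [0.08,0,0.18,0],
    [0.17,0,0.36,0],
    [0.17,0,0.36,0],
    [0.17,0,0.36,0]
  ]
}}

```text
time: 14.8
tcp_pos: [0.4666, 0.1859, 0.1791]
eef_rot: [[0.977, -0.215, 0.0], [-0.215, -0.977, 0.0], [0.0, -0.0, -1.0]]
wrist_force: [-5.1, -0.8, 3.0]
opening: 0.0342
grip_force: 81.1
```

```bash
cat > ax.py <<'E'
from h import *
st=env.read_state();F=np.array(st["wrist_force"])+[0,0,4.6]
n=np.array([-.4124,.0922,.906]);print(st["time"],"axial",F@n,"lat",(F-(F@n)*n)@np.array(st["eef_rot"]),"adv mm from 14.25",-1000*n@(st["tcp_pos"]-np.array([.46483,.18632,.18314])),st["wrist_torque"])
E
python3 ax.py
```

```text
14.8 axial 8.909837769240113 lat [-1.01415076  1.91280241  0.46432937] adv mm from 14.25 4.441120647663532 [-0.20918883  1.03136717 -0.09741127]
```

Call:
{"name": "step_arm", "arguments": {
  "moves": [
    [0.06,0,0.14,0],
    [0.13,0,0.28,0],
    [0.19,0,0.41,0],
    [0.19,0,0.41,0],
    [0.19,0,0.41,0]
  ]
}}

```text
time: 15.42
tcp_pos: [0.4684, 0.1856, 0.1751]
eef_rot: [[0.977, -0.215, -0.0], [-0.215, -0.977, 0.0], [-0.0, -0.0, -1.0]]
wrist_force: [-6.3, -0.2, 7.6]
opening: 0.0345
grip_force: 81.8
```

```bash
python3 ax.py
```

```text
15.425 axial 13.597747142246149 lat [-0.32494607  1.51289454  0.14046807] adv mm from 14.25 8.808506538837571 [-0.3768455   1.21942886 -0.08710879]
```

Call:
{"name": "step_arm", "arguments": {
  "moves": [
    [-0.03,0,-0.07,0],
    [-0.03,0,-0.07,0],
    [-0.03,0,-0.07,0]
  ]
}}

```text
time: 15.8
tcp_pos: [0.4683, 0.1855, 0.1752]
eef_rot: [[0.977, -0.215, -0.0], [-0.215, -0.977, 0.0], [-0.0, -0.0, -1.0]]
wrist_force: [-2.9, 0.2, -1.4]
opening: 0.0348
grip_force: 80.6
```

```bash
python3 ax.py; python3 - <<'E'
from det import *
# collar visible shift in wrist view vs w6
f=grab("wrist");save("w8",f)
n=np.array([-.4124,.0922,.906]);C=np.array([.5147,.1756,.0963])
x0,y0,x1,y1=270,40,380,170
im=cv2.cvtColor(np.ascontiguousarray(f["frame"][y0:y1,x0:x1]),cv2.COLOR_RGB2HSV).astype(int)
m=(((im[...,0]<5)|(im[...,0]>176))&(im[...,1]>235)&(im[...,2]>150)).astype(np.uint8)
nn,l,s,c=cv2.connectedComponentsWithStats(m);i=1+np.argmax(s[1:,4]);print("collar bbox",s[i]+[x0,y0,0,0,0])
R=np.array(env.read_state()["eef_rot"]);aa=R[:,1];bb=np.cross(n,aa);ph=np.linspace(0,6.283,90)
for k in(0,.005,.009): 
    P=np.array([proj(f,C-k*n+.019*(np.cos(q)*aa+np.sin(q)*bb)) for q in ph]);print(k,P.min(0),P.max(0))
E
```

```text
15.8 axial 4.163387498410115 lat [-1.15894625  0.39971368  0.53737801] adv mm from 14.25 8.706458285276138 [-0.22176279  0.76559164 -0.02372929]
collar bbox [301 109  50  33 152]
0 [297.28863313 118.04325534] [351.41754566 164.39390972]
0.005 [297.73118132 114.40615722] [350.9697434  160.43312801]
0.009 [298.07488375 111.5863477 ] [350.62198054 157.35186806]
```

Call:
{"name": "step_arm", "arguments": {
  "moves": [
    [-0.02,0,-0.05,0],
    [-0.02,0,-0.05,0],
    [-0.02,0,-0.05,0],
    [-0.02,0,-0.05,0],
    [-0.02,0,-0.05,0],
    [-0.02,0,-0.05,0],
    [-0.02,0,-0.05,0],
    [-0.02,0,-0.05,0]
  ]
}}

```text
time: 16.85
tcp_pos: [0.468, 0.1856, 0.1758]
eef_rot: [[0.977, -0.215, -0.0], [-0.215, -0.977, 0.0], [-0.0, -0.0, -1.0]]
wrist_force: [-2.0, -0.9, -3.1]
opening: 0.0346
grip_force: 80.6
```

```bash
python3 ax.py
```

```text
16.85 axial 2.131992361783678 lat [-0.8628842   1.30444404  0.39934396] adv mm from 14.25 7.984278215073944 [-0.22452573  0.60219033 -0.09608395]
```

Call:
{"name": "step_arm", "arguments": {
  "moves": [
    [0.05,0,0.1,0],
    [0.05,0,0.1,0],
    [0.05,0,0.1,0],
    [0.05,0,0.1,0]
  ]
}}

```text
time: 17.35
tcp_pos: [0.4684, 0.1855, 0.1751]
eef_rot: [[0.977, -0.215, -0.0], [-0.215, -0.977, 0.0], [-0.0, -0.0, -1.0]]
wrist_force: [-5.7, -0.7, 3.6]
opening: 0.0348
grip_force: 81.2
```

```bash
python3 ax.py
```

```text
17.35 axial 9.719545221170474 lat [-1.26471879  1.90695449  0.58094326] adv mm from 14.25 8.780602682660728 [-0.29673136  1.05823169 -0.14792012]
```

Call:
{"name": "step_arm", "arguments": {
  "moves": [
    [0,0,0,0],
    [0,0,0,0],
    [0,0,0,0],
    [0,0,0,0],
    [0,0,0,0],
    [0,0,0,0],
    [0,0,0,0],
    [0,0,0,0]
  ]
}}

```text
time: 18.35
tcp_pos: [0.4684, 0.1855, 0.1752]
eef_rot: [[0.977, -0.215, -0.0], [-0.215, -0.977, 0.0], [-0.0, -0.0, -1.0]]
wrist_force: [-5.2, -1.4, 4.9]
opening: 0.0347
grip_force: 81.2
```

Call:
{"name": "step_arm", "arguments": {
  "moves": [
    [0,0,0,0],
    [0,0,0,0],
    [0,0,0,0],
    [0,0,0,0],
    [0,0,0,0],
    [0,0,0,0],
    [0,0,0,0],
    [0,0,0,0]
  ]
}}

```text
time: 19.35
tcp_pos: [0.4684, 0.1856, 0.1752]
eef_rot: [[0.977, -0.215, -0.0], [-0.215, -0.977, 0.0], [-0.0, -0.0, -1.0]]
wrist_force: [-4.9, -1.3, 3.6]
opening: 0.0346
grip_force: 81.2
```

```bash
python3 - <<'E'
from det import *
f=grab("wrist");save("w9",f)
for n in("w5","w6","w9"):
    g=load(n);print(n,cen(g,orange,(270,300,380,370))[:2],cen(g,orange,(270,150,380,240))[:2])
E
python3 ax.py
```

```text
w5 (array([306.08897742, 339.47941567]), np.int32(753)) (array([306.99760192, 182.66426859]), np.int32(417))
w6 (array([306.10408432, 339.39262187]), np.int32(759)) (array([307.        , 182.59759036]), np.int32(415))
w9 (array([306.0630749 , 339.09592641]), np.int32(761)) (array([307.08980583, 182.90533981]), np.int32(412))
19.4 axial 10.610645424731242 lat [-0.33529775  2.50070579  0.14595589] adv mm from 14.25 8.784879283843592 [-0.3229408   1.03616572 -0.11086151]
```

The gun hasn't shifted in the grip. The collar is at its stop, held with about 10 N for over 2 s. Handing in.

```bash
python3 -c "
from cell import env
print(env.close_job())"
```

```text
the job is handed in; nothing more can be done
None
```

I handed the job in at about 19.4 s of the 51 s allowed. The tag faced the reader to within a few degrees for about a second. The gripped gun then held the collar down at its stop with about 10 N for over two seconds, and still does; the judge returned no verdict.

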